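Put the blue setting block back in its rack slot and lock the rack

TASK

Put the blue-ended setting block back in the channel marked blue on the rack that slopes down away from the robot: coloured end uphill, lying flat on the slope with its plain end tucked under the lip and slid gently down until it bears on the end stop. The blue cradle may be clamped a few millimetres to one side of its label, so feel for it. Then turn the rack's black lock knob clockwise to its end stop so that the comb bar closes behind the blocks. Leave the red and yellow blocks and the other things on the bench where they are.

Things in the scene. Friction and masses are not known exactly. Their poses are not given: they have to be found in the camera images.
- block_blue: the block to put away: steel bar 90 x 28 x 32 mm (x, y, z), 0.5 to 0.75 kg, lying on the bench. Origin: centre of its underside; +x points to the blue end (last 24 mm of its length is blue), z up.
- foot_blue (a point): point at the bottom edge of the blue block's plain end: 45 mm from its origin along its -x, in the underside.
- block_yellow: same bar with a yellow end, lying on the bench, still in use: leave it.
- block_red: same bar with a red end, lying home in its own channel on the rack: leave it there.
- rack: grey fixed rack, its deck rising at 25 degrees along +x. Origin at bench level, middle channel, below the end stops; x horizontally uphill (towards the robot: yaw about pi), z up. A point u up the slope, v across, w off the deck is at x = u cos25 - w sin25, y = v, z = 22 mm + u sin25 + w cos25. Deck u -14..156, v -123..177 mm. Channels at v = -70, 0, 70 mm; which colour is where varies.
- comb (a joint): slide (m) of the steel comb bar, driven by the knob: 0 open, 0.030 locked. Bar across the deck at u 126..138, w 10..22 mm, with a 16 mm wide tooth per channel down to u = 92.5 mm. Open, each tooth stands 38 mm to -y of its label's centre line; locking slides it 30 mm to +y, behind the block. A block over 2 mm short of its stop blocks it.
- slot_blue: blue label place (tab, deck patch). Axes as rack; origin at bench level, stop at u = 0. Its blue-lipped cradle is clamped aside by s = -7..7 mm along v, new each time, not reported: find it by touch. Channel 32 mm wide about v = s, walls 8 mm high, 5 thick, to u = 78; lip and cheeks u 0..12, lip w 35.5..40.5 mm. Lay the block 20 mm uphill, slide it under the lip.
- home_blue (a point): point on the deck at u = v = w = 0 of slot_blue: the block's foot point comes here when home, but for the cradle's sideways setting s. Axes as the slot's.
- lock_knob (a joint): angle of the lock knob, rad: starts at 0 to 0.2, grows clockwise looking square onto the deck, end stop at 1.4; friction about 0.06 N m.
- lock_knob_grip (a point): grip point of the black knob on the rack's +y part (u = 62, v = 138 mm; robot's right), on its axis, 37 mm off the deck. z is the knob's axis, square to the slope (25 degrees from vertical); x runs along its grip bar and turns with it. Bar 42 mm long, 14 thick, top 7 mm above this point; its foot disc (44 mm across) 23 mm below.
- sleeve_a: finned steel sleeve, 42 mm across, 45 mm high, bystander; origin at its underside.
- sleeve_b: another finned steel sleeve, 42 mm across, 45 mm high, bystander.
- bored_block: aluminium block 60 x 60 x 45 mm with a bore, bystander; origin at its underside.
- scraper: screwdriver-like tool with a red handle lying on the bench between robot and rack, bystander.
- bottle: clear bottle, 64 mm across, 190 mm high, near the back, bystander.
Not all that is in view belongs to the job. Leave any green, orange or pink look-alike of the block_blue alone.

How it is judged:
By the outcome, as a careful person would: the job done as asked, in the order asked, and still so for the second after the job is handed in, with the robot touching nothing.
It also fails if it takes over 58 s, if anything falls off the work surface, if the arm or the gripper's body presses on something with over 40 N, if the wrist force passes 120 N, or if a joint passes its speed limit or range.

ROBOT

A 7-joint arm with a two-finger parallel gripper is mounted at the origin on the work surface. World frame = base frame: x ahead of the robot, y to its left, z up, the work surface at z = 0. Lengths are in m, angles in rad, forces in N, time in s.
With the tool pointing down it reaches from about 0.425 to 0.95 m from the base axis. Payload 4.7 kg.
Tool frame: the origin (TCP) lies between the finger pads; the fingertips stand 25 mm ahead of it and the grasp point (between the pads) lies 6 mm ahead of it; z points along the fingers, y is the line along which they close (so a half turn about z gives the same grasp; the last joint's range is limited). The gripper opens to 85 mm and grips with 20 to 120 N. Pads are 22 mm wide; open, the fingers measure 114 mm over their backs; the gripper's body (76 mm by 85 mm) begins 54 mm behind the grasp point. The pads swing forward as they close: fully open they stand 13 mm farther back than shut.
Start: joints at [-1.218, 0.469, -0.049, 1.532, 0.024, 1.141, -0.082], TCP at [0.251, 0.626, 0.256] pointing down, gripper open.
Joint ranges: [-2.59, 2.59], [-0.33, 1.99], [-1.39, 1.29], [0.1, 2.45], [-1.04, 4.18], [0.21, 1.99], [-2.66, 2.66]. Speed limits (rad/s): [2.57, 2.57, 3.14, 3.14, 3.14, 3.14, 3.14].

INTERFACE

Orientations are given as a unit quaternion [x, y, z, w].
In Python, from cell import status, cams, workorder, nets gives the robot as it stands.
- The arm moves only by the tool carry_out, never from a script. Its argument "motion" is a list of rows, each a list of 7 numbers: the turn, a rotation vector about the world's x, y, z in degrees, then the shift along the world's x, y, z in m, then the closure, from 0 (fully open) to 1 (shut). In form: [[rx, ry, rz, tx, ty, tz, claw], ...]. A call has exactly 10 rows; each row shifts and turns the commanded pose from where the row before left it; what a row does not reach is not made up. A row lasts 1/10 s, in which the tool goes at most 50 mm and 8.59 degrees, less where a joint would pass 70% of its speed; a pose out of reach is approached as far as the arm can. A call with a gripper value outside its range is refused whole. The fingers move at their own pace and stop on an object; the grip force is fixed at half the most. Time passes only in rows, so rows that do not move let the fingers close, or fill a call up. It gives the time, the measured TCP pose, the force, the opening and the grip force at its end, in the units of the state.
- status.state(): the state, without advancing time (a new reading comes with each control period).
- cams.read_camera(name): name is "scene" or "top" or "wrist"; returns the picture (400x640x3 uint8, blue, green, red); there is no depth.
- cams.camera_model(name): a dict with "fx", "fy", "cx", "cy" (pixels), "pose" (4x4, takes a point from camera to world coordinates); the wrist camera has in their place "mount" (4x4, takes a point from camera to tool coordinates, whose origin is the TCP and whose axes are the flange's). Camera axes: x right, y down, z forward; pixel columns grow to the right and rows downward; lengths in m; the calibration is good to about 2 mm. A picture is of the moment at which its call begins: read the wrist's pose just before it. camera_model takes no time and is no camera call.
- workorder.finish_job(): hands the job in; it is judged then, once.
Trained networks look in the newest picture that a camera, given by its name, has taken for a name from the list of things; names that differ only in an ending like _2 or _b are one class to them, and where a whole thing is asked for, a point or a joint stands for the part that bears it (a point fixed in the world has none). Each returns a list of dicts, best first, with "confidence" (0 to 1); they miss things now and then, are a little off and sometimes report something else, mostly with a low value. They report only what shows in the picture. A call takes as long as a camera call. They do not tell look-alikes from the thing itself.
- nets.trace(query, camera): "region" (400x640 bool, what is visible of it) and "xy" ([column, row] in pixels, amid what is visible of it).
The state is a dict: "time_s": time; "joints": joint angles; "qd": joint speeds; "effort": joint torques, N m; "position": TCP position; "orientation": TCP orientation; "ft_force": force on the tool from outside, world axes, zero at the start; "ft_torque": the same for the moment, N m; "grip_width": opening from 0.0 (shut) to 1.0 (fully open); "grasp_force": force on a finger pad.
Only numpy, scipy, OpenCV 4.12 (cv2) and the standard library are available. Lean on these libraries where they do the work, as an engineer would, in place of code of your own. Each camera call takes 0.05 s, during which the arm holds its last target. There are 200 camera calls.

## Working session

There is one attempt and no reset: what is moved stays moved. The work goes in short steps, Python scripts to look and compute and a tool call to move; the robot and the scene stay as the last step left them, time stands still between calls to the robot, and variables do not carry over. Pictures are saved under pics/ and viewed, at most 13 in all, crops included, and the job is handed in when it is done.

Besides the shell and the picture viewer there is one more tool, called after "Emit:" as name(argument=value, ...), one argument or row to a line, values as JSON. carry_out: Moves the arm, as the interface text tells. Its arguments: {"type":"object","properties":{"motion":{"type":"array","items":{"type":"array","items":{"type":"number"}}}},"required":["motion"]}

```bash
mkdir -p pics; ls; cat > h.py <<'E'
import numpy as np, cv2
from cell import status, cams, workorder, nets
from scipy.spatial.transform import Rotation as R
def ray(name,px,st=None):
    m=cams.camera_model(name)
    if 'pose' in m: T=np.array(m['pose'])
    else:
        st=st or status.state(); B=np.eye(4); B[:3,:3]=R.from_quat(st['orientation']).as_matrix(); B[:3,3]=st['position']; T=B@np.array(m['mount'])
    d=T[:3,:3]@np.array([(px[0]-m['cx'])/m['fx'],(px[1]-m['cy'])/m['fy'],1])
    return T[:3,3],d/np.linalg.norm(d)
def onz(name,px,z,st=None):
    o,d=ray(name,px,st); return o+d*(z-o[2])/d[2]
def proj(name,P,st=None):
    m=cams.camera_model(name)
    if 'pose' in m: T=np.array(m['pose'])
    else:
        st=st or status.state(); B=np.eye(4); B[:3,:3]=R.from_quat(st['orientation']).as_matrix(); B[:3,3]=st['position']; T=B@np.array(m['mount'])
    p=(np.asarray(P)-T[:3,3])@T[:3,:3]
    return np.stack([p[...,0]/p[...,2]*m['fx']+m['cx'],p[...,1]/p[...,2]*m['fy']+m['cy']],-1)
E
python3 - <<'E'
from h import *
s=status.state(); print(s)
for n in ('top','scene'):
    cv2.imwrite(f'pics/{n}0.png',cams.read_camera(n)); m=cams.camera_model(n); print(n,m)
    if n=='top':
        for q in ('block_blue','rack','slot_blue','lock_knob','block_red','block_yellow'):
            for r in nets.trace(q,n)[:4]: print(q,r['confidence'],r['xy'],r['region'].sum())
print(cams.camera_model('wrist'))
E
```

```text
pics
{'time_s': 0.0, 'joints': array([-1.21788843,  0.46948838, -0.04857044,  1.5336952 ,  0.02408379,
        1.14096795, -0.08224022]), 'qd': array([-1.59080584e-04,  7.99905628e-04, -4.91144428e-04, -4.25781516e-04,
        2.48376359e-05, -6.26630239e-04,  2.57175731e-03]), 'effort': array([ 1.46807110e-04, -5.10312116e+01, -4.66312934e-02, -2.37711400e+01,
        1.05956633e-02,  7.67498743e-03, -5.09938928e-06]), 'position': array([0.25130522, 0.62590665, 0.25522909]), 'orientation': array([ 1.89715571e-01,  9.81838596e-01, -9.74903096e-04, -1.54103619e-04]), 'ft_force': array([-0.19705571, -0.27796493,  0.04829243]), 'ft_torque': array([-0.02855178,  0.00540751, -0.01603256]), 'grasp_force': 0.0, 'grip_width': 1.0002471948596388}
top {'fx': 402.1541574825728, 'fy': 402.1541574825728, 'cx': 321.7765682189806, 'cy': 199.5195985687358, 'pose': array([[ 0.1146575 , -0.96788258,  0.22373415,  0.27223336],
       [-0.99339909, -0.11249362,  0.02243751,  0.05800236],
       [ 0.00345179, -0.22482993, -0.97439191,  1.18913716],
       [ 0.        ,  0.        ,  0.        ,  1.      
[... 563 characters left out ...]
array([[-0.53724609,  0.53273123, -0.65388384,  1.22918186],
       [ 0.84326455,  0.32412797, -0.42877262,  0.51130803],
       [-0.01647852, -0.78175347, -0.62336985,  0.74184851],
       [ 0.        ,  0.        ,  0.        ,  1.        ]])}
{'fx': 298.24279251514713, 'fy': 298.24279251514713, 'cx': 319.35719389744884, 'cy': 198.5570367316051, 'mount': array([[ 5.41935033e-04, -9.49682636e-01, -3.13213342e-01,
         7.99464427e-02],
       [ 9.99999853e-01,  5.19732105e-04,  1.54381667e-04,
         2.22349269e-04],
       [ 1.61734412e-05, -3.13213380e-01,  9.49682778e-01,
        -1.17242839e-01],
       [ 0.00000000e+00,  0.00000000e+00,  0.00000000e+00,
         1.00000000e+00]])}
```

```bash
python3 - <<'E'
import cv2
a=cv2.imread('pics/top0.png')[110:310,200:480]
cv2.imwrite('pics/topc.png',cv2.resize(a,None,fx=2.85,fy=2.85,interpolation=cv2.INTER_CUBIC))
E
```

```text
(no output)
```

View pics/topc.png

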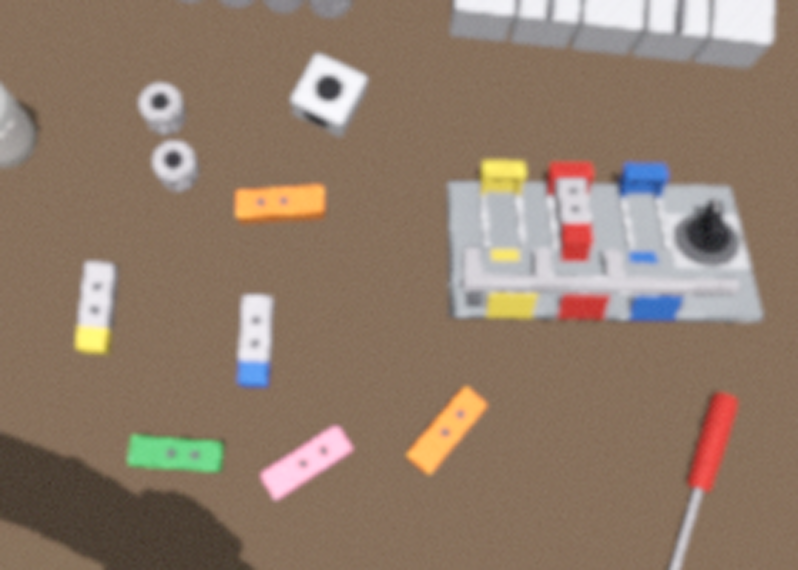

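View pics/scene0.png

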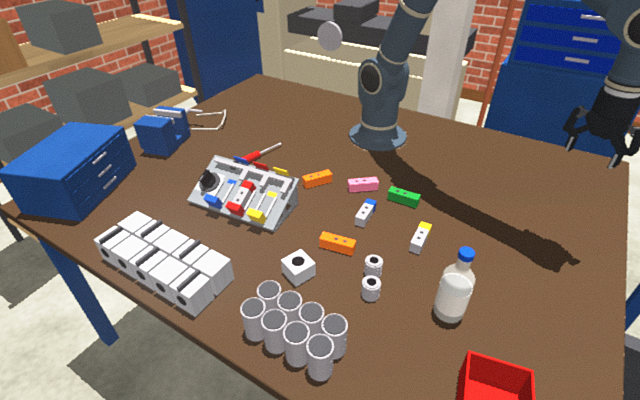

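```bash
python3 - <<'E'
from h import *
from scipy.optimize import least_squares
a=cv2.imread('pics/top0.png')
hsv=cv2.cvtColor(a,cv2.COLOR_BGR2HSV)
# block: blue end + bright
sub=np.zeros(a.shape[:2],np.uint8); sub[208:250,278:302]=1
m=((hsv[...,1]<60)&(hsv[...,2]>110)|(hsv[...,0]>95)&(hsv[...,0]<130)&(hsv[...,1]>100))&(sub>0)
ys,xs=np.nonzero(m); P=np.array([onz('top',(x,y),.032) for x,y in zip(xs,ys)])[:,:2]
r=cv2.minAreaRect((P*1000).astype(np.float32)); print('block',r)
uv=lambda c:np.array(c)/2.85+[200,110]
corn=uv([(448,183),(730,187),(762,318),(452,318)])-.2
c,s=np.cos(np.radians(25)),np.sin(np.radians(25))
def rk(p,u,v,w):
    q=np.array([u*c-w*s,v,.022+u*s+w*c]); cy,sy=np.cos(p[2]),np.sin(p[2])
    return np.array([p[0]+cy*q[0]-sy*q[1],p[1]+sy*q[0]+cy*q[1],q[2]])
mod=[(-.014,-.123,0),(-.014,.177,0),(.156,.177,0),(.156,-.123,0)]
f=lambda p:(proj('top',np.array([rk(p,*q) for q in mod]))-corn).ravel()
o=least_squares(f,[.55,-.2,np.pi]); print(o.x,o.fun.round(1))
print('knob',rk(o.x,.062,.138,.037),proj('top',rk(o.x,.062,.138,.037)))
print('redtop',proj('top',rk(o.x,.045,0,.032)), 'blue slot', rk(o.x,0,.07,0))
E
```

```text
block ((440.033935546875, 169.2563934326172), (100.1126480102539, 38.86457443237305), 4.953156471252441)
[ 0.63131195 -0.13470864  3.24522928] [-0.4  0.5 -0.7  0.3  0.1  0.3  0.9 -1. ]
knob [ 0.60525161 -0.27616359  0.08173572] [450.3198557  186.97337747]
redtop [400.94964411 182.98908681] blue slot [ 0.63855354 -0.20433306  0.022     ]
```

Emit:
carry_out(
  motion=[
    [0,0,2.7,0.018,-0.045,-0.009,0],
    [0,0,2.7,0.018,-0.045,-0.009,0],
    [0,0,2.7,0.018,-0.045,-0.009,0],
    [0,0,2.7,0.018,-0.045,-0.009,0],
    [0,0,2.7,0.018,-0.045,-0.009,0],
    [0,0,2.7,0.018,-0.045,-0.009,0],
    [0,0,2.7,0.018,-0.045,-0.009,0],
    [0,0,2.7,0.018,-0.045,-0.009,0],
    [0,0,2.7,0.018,-0.045,-0.009,0],
    [0,0,2.7,0.018,-0.045,-0.009,0],
  ],
)

```text
time_s: 1.4
position: [0.4321, 0.1747, 0.1665]
orientation: [-0.046, 0.999, 0.0, 0.001]
ft_force: [0.7, -0.1, -0.7]
grip_width: 1.001
grasp_force: 0.0
```

```bash
python3 - <<'E'
from h import *
s=status.state(); print(s['position'],s['orientation'],s['qd'].round(2))
a=cams.read_camera('wrist'); cv2.imwrite('pics/w1.png',a)
for r in nets.trace('block_blue','wrist'):
    c=r['confidence'],r['xy'],r['region'].sum(); print(c)
    ys,xs=np.nonzero(r['region'])
    P=np.array([onz('wrist',(x,y),.032,s) for x,y in zip(xs,ys)])[:,:2]*1000
    print(cv2.minAreaRect(P.astype(np.float32)))
E
```

```text
[0.43210124 0.17472763 0.16648874] [-4.58600378e-02  9.98947641e-01  3.22026998e-04  6.03252721e-04] [ 0.86  0.09  0.2   0.14 -0.07 -0.25  1.56]
(0.95, [244.0, 58.5], np.int64(5567))Traceback (most recent call last):
  File "<stdin>", line 7, in <module>
  File "h.py", line 12, in onz
    o,d=ray(name,px,st); return o+d*(z-o[2])/d[2]
        ~~~^^^^^^^^^^^^
  File "h.py", line 5, in ray
    m=cams.camera_model(name)
ValueError: time passes only in moves, steps and waits
```

View pics/w1.png

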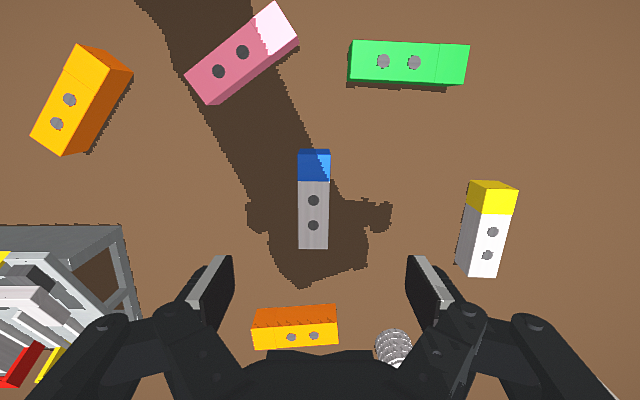

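```bash
python3 - <<'E'
import re
t=open('h.py').read().replace('cams.camera_model(name)','_m(name)')
t=t.replace('def ray','_c={}\ndef _m(n):\n    if n not in _c: _c[n]=cams.camera_model(n)\n    return _c[n]\ndef ray',1)
open('h.py','w').write(t)
E
python3 - <<'E'
from h import *
_=cams.read_camera('wrist'); s=status.state(); print(s['position'],s['orientation'],abs(s['qd']).max())
a=cams.read_camera('wrist'); cv2.imwrite('pics/w2.png',a)
h=cv2.cvtColor(a,cv2.COLOR_BGR2HSV); x0=a[130:260,280:350]; hh=h[130:260,280:350]
m=((hh[...,1]<60)|((hh[...,0]>95)&(hh[...,0]<130)&(hh[...,1]>90)))
ys,xs=np.nonzero(m); r=cv2.boxPoints(cv2.minAreaRect(np.stack([xs+280,ys+130],1).astype(np.float32))); print(r)
P=np.array([onz('wrist',q,.032,s) for q in r])*1000; print(P.round(1),P.mean(0))
E
```

```text
[0.43233002 0.17284714 0.16603412] [-4.08077176e-02  9.99166794e-01 -5.90359912e-04 -3.14107016e-04] 0.06594624628001296
[[299. 148.]
 [332. 148.]
 [332. 249.]
 [299. 249.]]
[[392.  152.2  32. ]
 [389.8 179.9  32. ]
 [483.9 188.9  32. ]
 [486.5 158.   32. ]] [438.06636713 169.74561731  32.        ]
```

Emit:
carry_out(
  motion=[
    [0,0,0,0.001,0,-0.016,0],
    [0,0,0,0.001,0,-0.016,0],
    [0,0,0,0.001,-0.001,-0.016,0],
    [0,0,0,0.001,0,-0.016,0],
    [0,0,0,0.001,-0.001,-0.016,0],
    [0,0,0,0.001,0,-0.016,0],
    [0,0,0,0.001,-0.001,-0.016,0],
    [0,0,0,0.001,0,-0.016,0],
    [0,0,0,0,0,-0.002,0],
    [0,0,0,0,0,0,0],
  ],
)

```text
time_s: 2.6
position: [0.4391, 0.1748, 0.0363]
orientation: [-0.046, 0.999, 0.0, -0.0]
ft_force: [0.0, -0.1, -0.1]
grip_width: 1.003
grasp_force: 0.0
```

```bash
python3 - <<'E'
from h import *
for i in range(3):
    _=cams.read_camera('wrist'); s=status.state(); print(s['position'],s['orientation'],abs(s['qd']).max())
a=cams.read_camera('wrist'); cv2.imwrite('pics/w3.png',a)
E
```

```text
[0.43950652 0.17467707 0.03679753] [-4.55835211e-02  9.98960413e-01  4.12771797e-04  2.56519280e-04] 0.014127240873691964
[0.43974534 0.17446908 0.03705478] [-4.53663140e-02  9.98970142e-01  4.82307641e-04  5.65383924e-04] 0.007813681554364616
[0.4398945  0.17429254 0.03716966] [-4.51530037e-02  9.98979674e-01  5.11683208e-04  7.45794967e-04] 0.005606812182175652
```

View pics/w3.png

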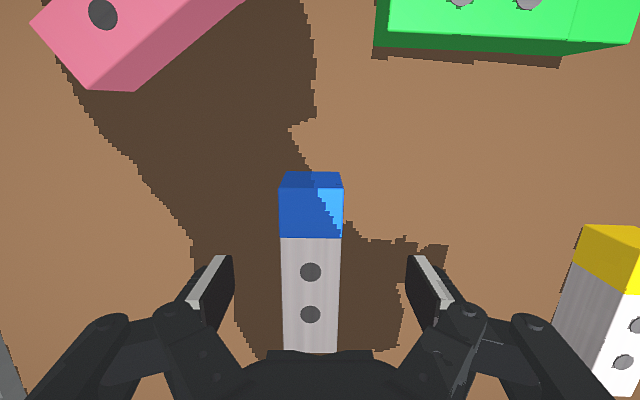

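Emit:
carry_out(
  motion=[
    [0,0,0,0,-0.004,-0.001,0],
    [0,0,0,0,-0.001,0,0],
    [0,0,0,0,0,0,1],
    [0,0,0,0,0,0,1],
    [0,0,0,0,0,0,1],
    [0,0,0,0,0,0,1],
    [0,0,0,0,0,0,1],
    [0,0,0,0,0,0,1],
    [0,0,0,0,0,0,1],
    [0,0,0,0,0,0,1],
  ],
)

```text
time_s: 3.8
position: [0.4396, 0.169, 0.0357]
orientation: [-0.045, 0.999, 0.0, 0.0]
ft_force: [-0.9, 0.7, 5.2]
grip_width: 0.315
grasp_force: 60.4
```

Emit:
carry_out(
  motion=[
    [0,0,0,0,0,0.02,1],
    [0,0,0,0,0,0.04,1],
    [0,0,0,0,-0.01,0.045,1],
    [0,0,0,0,-0.02,0.04,1],
    [0,0,0,0,-0.04,0.03,1],
    [0,0,0,0,-0.045,0.02,1],
    [0,0,0,0.005,-0.045,0.015,1],
    [0,0,0,0.005,-0.04,0.01,1],
    [0,0,0,0,-0.03,0,1],
    [0,0,0,0,0,0,1],
  ],
)

```text
time_s: 4.8
position: [0.4477, -0.067, 0.2542]
orientation: [-0.04, 0.999, -0.001, -0.002]
ft_force: [-0.2, 0.3, -5.8]
grip_width: 0.311
grasp_force: 61.2
```

```bash
python3 - <<'E'
from h import *
for i in range(6): a=cams.read_camera('wrist')
s=status.state(); print(s['position'],s['orientation'],abs(s['qd']).max(),s['ft_force'],s['ft_torque'],s['grip_width'],s['time_s'])
a=cams.read_camera('wrist'); cv2.imwrite('pics/w4.png',a); import pickle; pickle.dump(s,open('s4.pkl','wb'))
E
```

```text
[ 0.44900849 -0.06030654  0.25462206] [-4.59403435e-02  9.98943804e-01  1.81058932e-04 -8.54100050e-04] 0.006337117840737247 [ 0.17774988  0.23616903 -6.47944184] [0.03656399 0.03300514 0.02581934] 0.3151160397222208 5.1
```

View pics/w4.png

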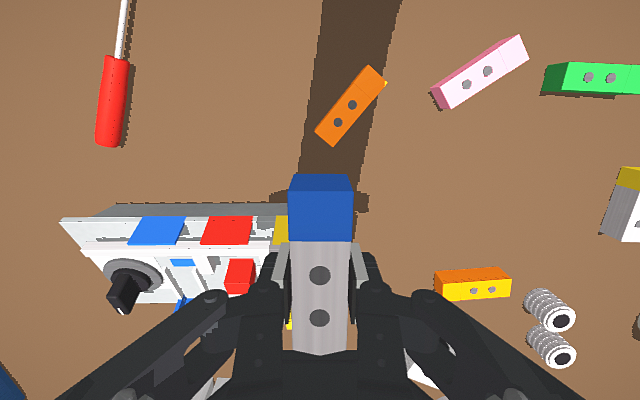

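Emit:
carry_out(
  motion=[
    [-0.26,2.49,0.06,0.017,-0.014,0.002,1],
    [-0.26,2.49,0.06,0.017,-0.014,0.002,1],
    [-0.26,2.49,0.06,0.017,-0.014,0.002,1],
    [-0.26,2.49,0.06,0.017,-0.014,0.002,1],
    [-0.26,2.49,0.06,0.017,-0.014,0.002,1],
    [-0.26,2.49,0.06,0.017,-0.014,0,1],
    [-0.26,2.49,0.06,0.017,-0.014,0,1],
    [-0.26,2.49,0.06,0.017,-0.014,0,1],
    [-0.26,2.49,0.06,0.017,-0.014,0,1],
    [-0.26,2.49,0.06,0.017,-0.014,0,1],
  ],
)

```text
time_s: 6.15
position: [0.6213, -0.2007, 0.2644]
orientation: [-0.05, 0.975, -0.013, -0.216]
ft_force: [1.1, -0.2, -6.6]
grip_width: 0.313
grasp_force: 61.3
```

```bash
python3 - <<'E'
from h import *
for i in range(8): a=cams.read_camera('wrist')
s=status.state(); print(s['position'],s['orientation'],abs(s['qd']).max(),s['ft_force'],s['ft_torque'],s['grip_width'],s['time_s'])
a=cams.read_camera('wrist'); cv2.imwrite('pics/w5.png',a); import pickle; pickle.dump(s,open('s5.pkl','wb'))
E
```

```text
[ 0.61922864 -0.20073051  0.26579109] [-0.04933469  0.97508735 -0.01259067 -0.21589864] 0.005413202890822998 [-0.48013603 -0.03587002 -6.06495423] [ 0.13658041 -1.02515691 -0.04462856] 0.31195004229545437 6.55
```

View pics/w5.png

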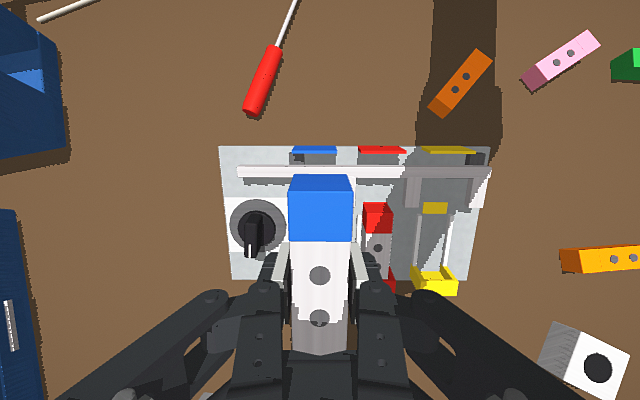

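Emit:
carry_out(
  motion=[
    [0,0,0,0.005,0.007,0,1],
    [0,0,0,0.005,0.007,0,1],
    [0,0,0,0.005,0.007,0,1],
    [0,0,0,0.005,0.007,0,1],
    [0,0,0,0.005,0.007,0,1],
    [0,0,0,0.005,0.007,0,1],
    [0,0,0,0.005,0.007,0,1],
    [0,0,0,0.005,0.007,0,1],
    [0,0,0,0.005,0.007,0,1],
    [0,0,0,0.005,0.007,0,1],
  ],
)

```text
time_s: 7.6
position: [0.6699, -0.131, 0.2653]
orientation: [-0.049, 0.975, -0.013, -0.216]
ft_force: [-0.3, -0.8, -6.9]
grip_width: 0.311
grasp_force: 61.3
```

```bash
python3 - <<'E'
from h import *
for i in range(8): a=cams.read_camera('wrist')
s=status.state(); print(s['position'],s['orientation'],abs(s['qd']).max(),s['ft_force'],s['ft_torque'],s['grip_width'],s['time_s'])
a=cams.read_camera('wrist'); cv2.imwrite('pics/w6.png',a); import pickle; pickle.dump(s,open('s6.pkl','wb'))
cv2.imwrite('pics/w6c.png',cv2.resize(a[80:280,140:406],None,fx=3,fy=3,interpolation=cv2.INTER_CUBIC))
E
```

```text
[ 0.66915107 -0.13232815  0.26545581] [-0.04825235  0.97500627 -0.01294145 -0.21648788] 0.002720252209882403 [ 3.09411510e-03  4.62879927e-01 -6.10898827e+00] [ 0.13522854 -1.00091708 -0.01603382] 0.3160559595162379 8.0
```

View pics/w6c.png

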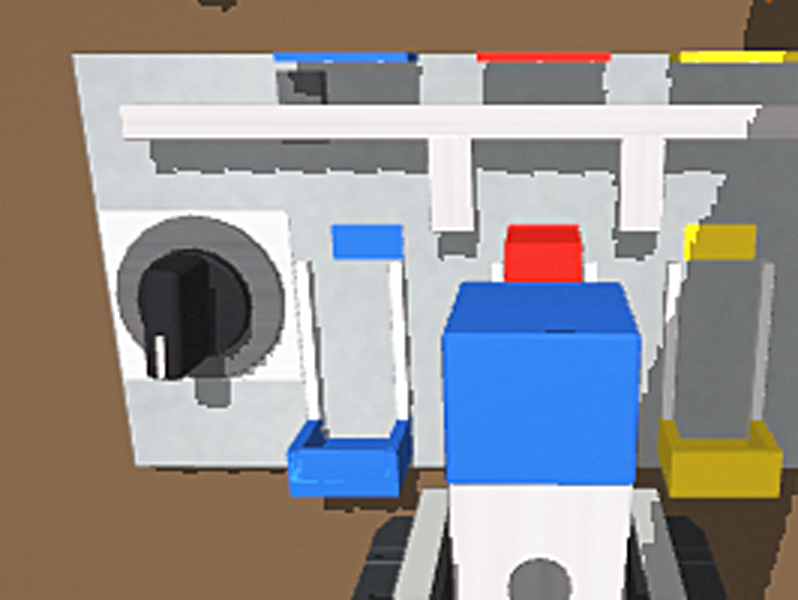

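```bash
cat > fit.py <<'E'
from h import *; import pickle
from scipy.optimize import least_squares
s5,s6=[pickle.load(open(f's{i}.pkl','rb')) for i in (5,6)]
c,s=np.cos(np.radians(25)),np.sin(np.radians(25))
def rk(p,u,v,w):
    q=np.array([u*c-w*s,v,.022+u*s+w*c]); cy,sy=np.cos(p[2]),np.sin(p[2])
    return np.array([p[0]+cy*q[0]-sy*q[1],p[1]+sy*q[0]+cy*q[1],q[2]])
C=lambda x,y:np.array([x,y])/3+[139.67,79.67]
obs=[(s6,(.156,.177,0),C(73,55)),(s6,(-.014,.177,0),C(136,466)),
 (s5,(.156,.177,0),(219,147)),(s5,(-.014,.177,0),(232,280)),(s5,(.156,-.123,0),(490.5,147.5)),
 (s6,(.0925,.032,.022),C(452,231)),(s6,(.0925,-.038,.022),C(642,231))]
def f(p):
    r=[]
    for k,(st,q,o) in enumerate(obs):
        d=proj('wrist',rk(p,*q),st)-o
        if k>4: d[0]=0
        r+=list(d)
    for v,x,rows in ((.07,367.5,(225,258)),(-.07,720.5,(225,258))):
        for e in (0,1):
            d=proj('wrist',rk(p,p[3+e],v,0),s6)-C(x,rows[e]); r+=list(d)
    return np.array(r)
if __name__=='__main__':
    o=least_squares(f,[.63,-.135,3.24,.09,.08],x_scale=[.01,.01,.01,.01,.01]); p=o.x; print(p,o.fun.round(1))
    np.save('rack.npy',p)
    # s from wall tops (w=8), edges outer at v=.07+s±.021
    g=lambda q:np.array([(proj('wrist',rk(p,u,.07+q[0]+sg*e,.008),s6)-C(x,0))[0] for u,sg,e,x in
      ((.078,1,.021,299),(.078,1,.016,310),(.078,-1,.016,391),(.078,-1,.021,402),(.013,1,.021,307),(.013,1,.016,321),(.013,-1,.016,397),(.013,-1,.021,410))])
    o=least_squares(g,[0.]); print('s',o.x,o.fun.round(1))
    for v,xs in ((.07,(289,411)),): 
        g=lambda q:np.array([(proj('wrist',rk(p,0.0,v+q[0]+sg*.021,.0405),s6)-C(x,0))[0] for sg,x in ((1,xs[0]),(-1,xs[1]))])
        o=least_squares(g,[0.]); print('s lip',o.x,o.fun)
    print('slot0',rk(p,0,.07,0),'kn',rk(p,.062,.138,.037))
    # block: bottom end edges
    S=s6; T=R.from_quat(S['orientation']).as_matrix(); print('tool axes',T.round(4)); print('rack yaw deg',np.degrees(p[2]))
E
python3 fit.py
```

```text
[ 0.63625164 -0.13441835  3.24067406  0.09169043  0.07849966] [-0.6 -0.5 -0.1  0.7 -1.4 -0.9 -0.3 -0.1  1.1 -0.8  0.   0.7  0.   0.7
  0.1  0.   0.8 -0.   0.6  0.  -0.1 -0. ]
s [0.00656241] [-1.  -0.5 -0.3  0.3  0.8  0.1  0.5  0.2]
s lip [0.00485222] [ 2.14653622 -2.14387918]
slot0 [ 0.64317599 -0.20407503  0.022     ] kn [ 0.6095472  -0.27575311  0.08173572]
tool axes [[-0.9016 -0.0997 -0.4209]
 [-0.0885  0.995  -0.0461]
 [ 0.4234 -0.0043 -0.9059]]
rack yaw deg 185.67694614709401
```

```bash
python3 - <<'E'
from fit import *
p=np.load('rack.npy'); S=status.state()['position']
for wb in (.06,.012,.003,.0):
    t=rk(p,.066,.076,wb+.0357); print(wb,t.round(4),(t-S).round(4))
print('u',(rk(p,1,0,0)-rk(p,0,0,0)).round(4),'v',(rk(p,0,1,0)-rk(p,0,0,0)).round(4),'n',(rk(p,0,0,1)-rk(p,0,0,0)).round(4))
T=R.from_quat(status.state()['orientation']).as_matrix()
u,v,n=[rk(p,*e)-rk(p,0,0,0) for e in np.eye(3)]
D=np.stack([u,-v,-n],1); print(np.linalg.det(D)); print(np.degrees(R.from_matrix(D@T.T).as_rotvec()))
E
```

```text
0.06 [ 0.6245 -0.212   0.1366] [-0.0447 -0.0798 -0.1289]
0.012 [ 0.6043 -0.214   0.0931] [-0.0649 -0.0818 -0.1724]
0.003 [ 0.6005 -0.2143  0.085 ] [-0.0687 -0.0821 -0.1805]
0.0 [ 0.5993 -0.2145  0.0822] [-0.0699 -0.0823 -0.1832]
u [-0.9019 -0.0897  0.4226] v [ 0.0989 -0.9951  0.    ] n [0.4205 0.0418 0.9063]
1.0
[ 0.24503211 -0.01725793 -0.05282359]
```

Emit:
carry_out(
  motion=[
    [0.05,0,0,-0.009,-0.016,0,1],
    [0.05,0,0,-0.009,-0.016,-0.01,1],
    [0.05,0,0,-0.009,-0.016,-0.015,1],
    [0.05,0,0,-0.009,-0.016,-0.02,1],
    [0.05,0,0,-0.009,-0.016,-0.025,1],
    [0,0,0,0,0,-0.025,1],
    [0,0,0,0,0,-0.02,1],
    [0,0,0,0,0,-0.014,1],
    [0,0,0,0,0,0,1],
    [0,0,0,0,0,0,1],
  ],
)

```text
time_s: 9.05
position: [0.6247, -0.2119, 0.137]
orientation: [-0.049, 0.975, -0.011, -0.216]
ft_force: [0.8, 0.9, -5.6]
grip_width: 0.312
grasp_force: 61.2
```

```bash
cat > where.py <<'E'
from fit import *
p=np.load('rack.npy')
for i in range(2): S=status.state(); cams.read_camera('wrist')
S=status.state()
u,v,n=[rk(p,*e)-rk(p,0,0,0) for e in np.eye(3)]; M=np.stack([u,v,n],1)
d=M.T@(S['position']-rk(p,0,0,0)); D=np.stack([u,-v,-n],1)
print('t',round(S['time_s'],2),'uvw mm',(d*1000).round(1),'F uvw',(M.T@S['ft_force']).round(1),'T',(M.T@S['ft_torque']).round(2),'grip',round(S['grip_width'],3),'roterr',np.degrees(R.from_matrix(D@R.from_quat(S['orientation']).as_matrix().T).as_rotvec()).round(2), abs(S['qd']).max().round(3))
E
python3 where.py
```

```text
t 9.15 uvw mm [65.8 76.1 97.1] F uvw [-2.   0.1 -5.1] T [0.04 1.02 0.  ] grip 0.312 roterr [ 0.03  0.13 -0.11] 0.004
```

Emit:
carry_out(
  motion=[
    [0,0,0,-0.0034,-0.0003,-0.0073,1],
    [0,0,0,-0.0034,-0.0003,-0.0073,1],
    [0,0,0,-0.0034,-0.0003,-0.0073,1],
    [0,0,0,-0.0034,-0.0003,-0.0073,1],
    [0,0,0,-0.0034,-0.0003,-0.0073,1],
    [0,0,0,-0.0034,-0.0003,-0.0073,1],
    [0,0,0,0,0,0,1],
    [0,0,0,-0.0008,0,-0.0018,1],
    [0,0,0,-0.0008,0,-0.0018,1],
    [0,0,0,0,0,0,1],
  ],
)

```text
time_s: 10.15
position: [0.6028, -0.2134, 0.0891]
orientation: [-0.049, 0.975, -0.011, -0.216]
ft_force: [0.4, 0.6, -6.4]
grip_width: 0.313
grasp_force: 61.5
```

```bash
python3 where.py; python3 - <<'E'
from h import *
a=cams.read_camera('wrist'); cv2.imwrite('pics/w7.png',a)
E
```

```text
t 10.25 uvw mm [65.8 75.3 43.5] F uvw [-2.2 -0.8 -5.2] T [0.04 0.98 0.04] grip 0.316 roterr [-0.02  0.01 -0.11] 0.002
```

View pics/w7.png

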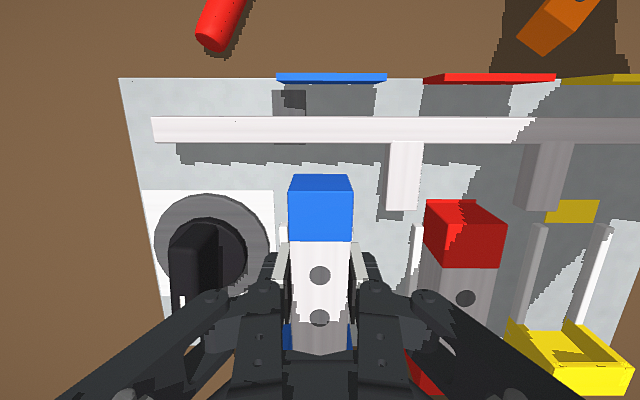

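Emit:
carry_out(
  motion=[
    [0,0,0,-0.0004,0,-0.0009,1],
    [0,0,0,-0.0004,0,-0.0009,1],
    [0,0,0,-0.0004,0,-0.0009,1],
    [0,0,0,-0.0004,0,-0.0009,1],
    [0,0,0,0,0,0,1],
    [0,0,0,0,0,0,1],
    [0,0,0,0,0,0,1],
    [0,0,0,0,0,0,1],
    [0,0,0,0,0,0,1],
    [0,0,0,0,0,0,1],
  ],
)

```text
time_s: 11.3
position: [0.6007, -0.2138, 0.0853]
orientation: [-0.049, 0.975, -0.011, -0.216]
ft_force: [0.4, -3.2, -7.0]
grip_width: 0.313
grasp_force: 61.1
```

```bash
python3 where.py
```

```text
t 11.4 uvw mm [66.  75.4 39.1] F uvw [-2.5  3.  -7.5] T [0.68 1.04 0.03] grip 0.311 roterr [ 0.01 -0.03 -0.1 ] 0.001
```

Emit:
carry_out(
  motion=[
    [0,0,0,0,-0.0005,0,1],
    [0,0,0,0,-0.0005,0,1],
    [0,0,0,0,0,0,1],
    [0,0,0,0,0,0,1],
    [0,0,0,0,0,0,1],
    [0,0,0,0,0,0,1],
    [0,0,0,0,0,0,1],
    [0,0,0,0,0,0,1],
    [0,0,0,0,0,0,1],
    [0,0,0,0,0,0,1],
  ],
)

```text
time_s: 12.4
position: [0.6009, -0.2142, 0.0853]
orientation: [-0.049, 0.975, -0.011, -0.216]
ft_force: [0.2, 0.5, -6.0]
grip_width: 0.308
grasp_force: 61.1
```

```bash
python3 where.py
```

```text
t 12.5 uvw mm [65.8 76.  39.2] F uvw [-2.2  0.3 -5.3] T [0.   1.03 0.01] grip 0.312 roterr [-0.03 -0.01 -0.11] 0.001
```

Emit:
carry_out(
  motion=[
    [0,0,0,0,-0.0005,0,1],
    [0,0,0,0,-0.0005,0,1],
    [0,0,0,0,-0.0005,0,1],
    [0,0,0,0,-0.0005,0,1],
    [0,0,0,0,-0.0005,0,1],
    [0,0,0,0,-0.0005,0,1],
    [0,0,0,0,0,0,1],
    [0,0,0,0,0,0,1],
    [0,0,0,0,0,0,1],
    [0,0,0,0,0,0,1],
  ],
)

```text
time_s: 13.5
position: [0.6009, -0.2173, 0.0853]
orientation: [-0.049, 0.975, -0.011, -0.216]
ft_force: [-0.8, -0.0, -7.0]
grip_width: 0.317
grasp_force: 61.1
```

```bash
python3 where.py
```

```text
t 13.6 uvw mm [66.1 79.  39.1] F uvw [-3.   0.5 -5.2] T [-0.05  1.03  0.02] grip 0.311 roterr [-0.03 -0.01 -0.11] 0.002
```

Emit:
carry_out(
  motion=[
    [0,0,0,0,-0.0005,0,1],
    [0,0,0,0,-0.0005,0,1],
    [0,0,0,0,-0.0003,0,1],
    [0,0,0,0,0,0,1],
    [0,0,0,0,0,0,1],
    [0,0,0,0,0,0,1],
    [0,0,0,0,0,0,1],
    [0,0,0,0,0,0,1],
    [0,0,0,0,0,0,1],
    [0,0,0,0,0,0,1],
  ],
)

```text
time_s: 14.6
position: [0.6009, -0.2179, 0.0853]
orientation: [-0.05, 0.975, -0.01, -0.216]
ft_force: [-0.2, 5.1, -4.5]
grip_width: 0.309
grasp_force: 61.4
```

```bash
python3 where.py
```

```text
t 14.7 uvw mm [66.1 79.6 39. ] F uvw [-1.2 -5.4 -4.9] T [-1.19  0.82  0.19] grip 0.315 roterr [-0.09 -0.03 -0.12] 0.001
```

Emit:
carry_out(
  motion=[
    [0,0,0,0,0.0014,0,1],
    [0,0,0,0,0.0014,0,1],
    [0,0,0,0,0,0,1],
    [0,0,0,-0.0003,0,-0.0006,1],
    [0,0,0,-0.0003,0,-0.0006,1],
    [0,0,0,-0.0003,0,-0.0006,1],
    [0,0,0,-0.0003,0,-0.0006,1],
    [0,0,0,0,0,0,1],
    [0,0,0,0,0,0,1],
    [0,0,0,0,0,0,1],
  ],
)

```text
time_s: 15.7
position: [0.5997, -0.2159, 0.083]
orientation: [-0.049, 0.975, -0.011, -0.216]
ft_force: [0.2, -0.2, -6.4]
grip_width: 0.314
grasp_force: 61.3
```

```bash
python3 where.py
```

```text
t 15.8 uvw mm [66.  77.5 36.5] F uvw [-2.1 -0.2 -5.1] T [0.03 1.02 0.01] grip 0.318 roterr [-0.02 -0.01 -0.11] 0.002
```

Emit:
carry_out(
  motion=[
    [0,0,0,-0.0002,0,-0.0004,1],
    [0,0,0,-0.0001,0,-0.0003,1],
    [0,0,0,-0.0001,0,-0.0003,1],
    [0,0,0,-0.0001,0,-0.0002,1],
    [0,0,0,0,0,0,1],
    [0,0,0,0,0,0,1],
    [0,0,0,0,0,0,1],
    [0,0,0,0,0,0,1],
    [0,0,0,0,0,0,1],
    [0,0,0,0,0,0,1],
  ],
)

```text
time_s: 16.8
position: [0.5992, -0.2159, 0.082]
orientation: [-0.049, 0.975, -0.011, -0.216]
ft_force: [-0.8, 0.3, -1.0]
grip_width: 0.314
grasp_force: 61.8
```

```bash
python3 where.py
```

```text
t 16.9 uvw mm [66.  77.4 35.4] F uvw [-0.9 -0.6 -1.9] T [-0.13  0.67  0.09] grip 0.314 roterr [-0.03 -0.01 -0.11] 0.002
```

Emit:
carry_out(
  motion=[
    [0,0,0,0.0019,0.0002,-0.0009,1],
    [0,0,0,0.0019,0.0002,-0.0009,1],
    [0,0,0,0.0019,0.0002,-0.0009,1],
    [0,0,0,0.0019,0.0002,-0.0009,1],
    [0,0,0,0.0019,0.0002,-0.0009,1],
    [0,0,0,0.0019,0.0002,-0.0009,1],
    [0,0,0,0.0019,0.0002,-0.0009,1],
    [0,0,0,0.0019,0.0002,-0.0009,1],
    [0,0,0,0,0,0,1],
    [0,0,0,0,0,0,1],
  ],
)

```text
time_s: 17.9
position: [0.6148, -0.2144, 0.0747]
orientation: [-0.049, 0.975, -0.011, -0.216]
ft_force: [-0.2, -0.2, 2.2]
grip_width: 0.316
grasp_force: 62.4
```

```bash
python3 where.py
```

```text
t 18.0 uvw mm [48.8 77.4 35.4] F uvw [1.7 1.5 4. ] T [0.08 0.2  0.  ] grip 0.313 roterr [-0.01  0.05 -0.12] 0.002
```

Emit:
carry_out(
  motion=[
    [0,0,0,0.0001,0,0.0003,1],
    [0,0,0,0.0005,0,-0.0002,1],
    [0,0,0,0.0005,0,-0.0002,1],
    [0,0,0,0.0005,0,-0.0002,1],
    [0,0,0,0.0005,0,-0.0002,1],
    [0,0,0,0.0005,0,-0.0002,1],
    [0,0,0,0,0,0,1],
    [0,0,0,0,0,0,1],
    [0,0,0,0,0,0,1],
    [0,0,0,0,0,0,1],
  ],
)

```text
time_s: 19.0
position: [0.6161, -0.2142, 0.074]
orientation: [-0.049, 0.975, -0.01, -0.217]
ft_force: [-4.2, 0.3, 5.2]
grip_width: 0.317
grasp_force: 62.5
```

```bash
python3 where.py
```

```text
t 19.1 uvw mm [47.3 77.4 35.4] F uvw [ 5.4 -0.2  3.9] T [-0.09 -0.5   0.02] grip 0.315 roterr [-0.05 -0.14 -0.08] 0.002
```

Emit:
carry_out(
  motion=[
    [0,0,0,0.0005,0,-0.0002,1],
    [0,0,0,0.0005,0,-0.0002,1],
    [0,0,0,0,0,0,1],
    [0,0,0,0,0,0,1],
    [0,0,0,0,0,0,1],
    [0,0,0,0,0,0,1],
    [0,0,0,0,0,0,1],
    [0,0,0,0,0,0,1],
    [0,0,0,0,0,0,1],
    [0,0,0,0,0,0,1],
  ],
)

```text
time_s: 20.1
position: [0.6162, -0.2143, 0.074]
orientation: [-0.049, 0.975, -0.01, -0.218]
ft_force: [-5.2, 1.1, 7.4]
grip_width: 0.314
grasp_force: 62.6
```

```bash
python3 where.py
```

```text
t 20.2 uvw mm [47.2 77.5 35.4] F uvw [ 8.3 -0.5  3.8] T [-0.21 -1.03  0.11] grip 0.313 roterr [-0.06 -0.28 -0.06] 0.002
```

Emit:
carry_out(
  motion=[
    [0,0,0,0,0,0,0.55],
    [0,0,0,0,0,0,0.55],
    [0,0,0,0,0,0,0.55],
    [0,0,0,0,0,0,0.55],
    [0,0,0,0,0,0,0.55],
    [0,0,0,0.0021,0.0002,0.0045,0.55],
    [0,0,0,0.0042,0.0004,0.009,0.55],
    [0,0,0,0.0063,0.0006,0.0136,0.55],
    [0,0,0,0.0084,0.0008,0.018,0.55],
    [0,0,0,0.0105,0.001,0.0225,0.55],
  ],
)

```text
time_s: 21.2
position: [0.6497, -0.2112, 0.142]
orientation: [-0.049, 0.975, -0.011, -0.217]
ft_force: [0.0, -0.5, -0.1]
grip_width: 0.449
grasp_force: 0.0
```

```bash
python3 where.py;  python3 - <<'E'
from h import *; import pickle
for i in range(3): a=cams.read_camera('wrist')
pickle.dump(status.state(),open('s8.pkl','wb')); a=cams.read_camera('wrist'); cv2.imwrite('pics/w8.png',a)
E
```

```text
t 21.3 uvw mm [ 44.   78.3 115.3] F uvw [-0.5 -0.1  0.2] T [ 0.02  0.49 -0.01] grip 0.449 roterr [ 0.07  0.46 -0.18] 0.071
```

View pics/w8.png

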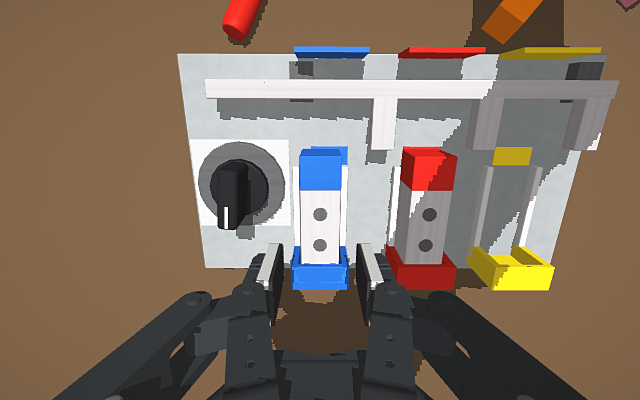

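```bash
cat > kn.py <<'E'
from fit import *
p=np.load('rack.npy'); s8=pickle.load(open('s8.pkl','rb'))
P=lambda u,v,w:proj('wrist',rk(p,u,v,w),s8)
c8=[P(.062+.022*np.cos(t),.138+.022*np.sin(t),.014) for t in np.linspace(0,6.28,60)]
print('disc', np.min(c8,0),np.max(c8,0), 'corner',P(.156,.177,0),P(-.014,.177,0))
for a in (0,.1,.2):
    # clockwise seen from above: u axis -> towards -? rotate about -n
    e=lambda l,t:P(.062+l*np.cos(a)+t*np.sin(a),.138-l*np.sin(a)+t*np.cos(a),.044)
    print(a,[e(l,t).round(0).tolist() for l in(.021,-.021) for t in (-.007,.007)])
print(status.state()['joints'].round(3))
im=cv2.imread('pics/w8.png')[130:250,180:310]; cv2.imwrite('pics/w8c.png',cv2.resize(im,None,fx=4.5,fy=4.5,interpolation=cv2.INTER_CUBIC))
E
python3 kn.py
```

```text
disc [208.85698059 160.27071612] [268.08114666 216.92019723] corner [176.16310078  53.22756643] [205.07118122 268.66488621]
0 [[235.0, 171.0], [212.0, 171.0], [240.0, 232.0], [219.0, 232.0]]
0.1 [[238.0, 172.0], [216.0, 170.0], [237.0, 233.0], [216.0, 231.0]]
0.2 [[241.0, 174.0], [219.0, 169.0], [234.0, 233.0], [213.0, 230.0]]
[ 0.041  0.793  0.283  1.337 -0.042  1.444  1.969]
```

View pics/w8c.png

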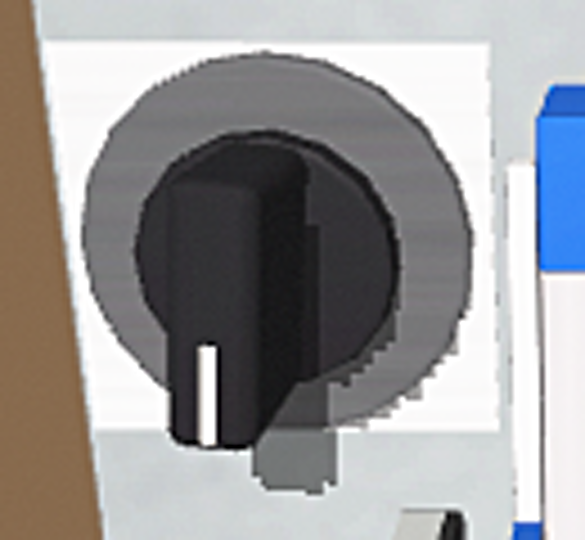

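```bash
python3 where.py; python3 - <<'E'
from fit import *
p=np.load('rack.npy'); S=status.state()['position']
for w in (.095,.043): print((rk(p,.063,.138,w)-S).round(4))
E
```

```text
t 21.6 uvw mm [ 45.6  77.6 109. ] F uvw [ 0.  -0.4  0.6] T [0.02 0.45 0.03] grip 0.448 roterr [-0.05 -0.14 -0.08] 0.002
[-0.0156 -0.0622 -0.0053]
[-0.0374 -0.0644 -0.0524]
```

Emit:
carry_out(
  motion=[
    [-0.48,-0.05,-1.03,-0.0031,-0.0124,-0.001,0.55],
    [-0.48,-0.05,-1.03,-0.0031,-0.0124,-0.001,0.55],
    [-0.48,-0.05,-1.03,-0.0031,-0.0124,-0.001,0.55],
    [-0.48,-0.05,-1.03,-0.0031,-0.0124,-0.001,0.55],
    [-0.48,-0.05,-1.03,-0.0031,-0.0124,-0.001,0.55],
    [0,0,0,0,0,0,0.55],
    [0,0,0,-0.0055,-0.0005,-0.0118,0.55],
    [0,0,0,-0.0055,-0.0005,-0.0118,0.55],
    [0,0,0,-0.0055,-0.0005,-0.0118,0.55],
    [0,0,0,-0.0055,-0.0005,-0.0118,0.55],
  ],
)

```text
time_s: 22.6
position: [0.6112, -0.2744, 0.0873]
orientation: [-0.001, 0.976, -0.021, -0.216]
ft_force: [0.3, 0.4, -0.1]
grip_width: 0.446
grasp_force: 0.0
```

```bash
python3 where.py;python3 where.py
```

```text
t 22.7 uvw mm [ 63.6 136.8  41.4] F uvw [0.7 0.2 0. ] T [-0.    0.44  0.04] grip 0.451 roterr [ 2.29 -0.05  5.06] 0.047
t 22.8 uvw mm [ 62.7 137.6  44.1] F uvw [ 0.2 -0.5  0.4] T [0.07 0.44 0.01] grip 0.452 roterr [2.36 0.2  5.04] 0.024
```

Emit:
carry_out(
  motion=[
    [0,0,0,0,0,0,1],
    [0,0,0,0,0,0,1],
    [0,0,0,0,0,0,1],
    [0,0,0,0,0,0,1],
    [0,0,0,0,0,0,1],
    [-1.68,-0.17,-3.63,0,0,0,1],
    [-1.68,-0.17,-3.63,0,0,0,1],
    [-1.68,-0.17,-3.63,0,0,0,1],
    [-1.68,-0.17,-3.63,0,0,0,1],
    [0,0,0,0,0,0,1],
  ],
)

```text
time_s: 23.8
position: [0.6127, -0.2761, 0.0897]
orientation: [0.135, 0.967, -0.052, -0.209]
ft_force: [2.0, -2.9, 4.1]
grip_width: 0.149
grasp_force: 61.4
```

```bash
python3 where.py
```

```text
t 23.9 uvw mm [ 62.5 138.7  45.6] F uvw [-0.3  3.5  5.6] T [ 0.67  0.57 -0.08] grip 0.152 roterr [ 9.15  1.05 19.49] 0.007
```

Emit:
carry_out(
  motion=[
    [-2.1,-0.21,-4.53,0,0,0,1],
    [-2.1,-0.21,-4.53,0,0,0,1],
    [-2.1,-0.21,-4.53,0,0,0,1],
    [-2.1,-0.21,-4.53,0,0,0,1],
    [-2.1,-0.21,-4.53,0,0,0,1],
    [-2.1,-0.21,-4.53,0,0,0,1],
    [-2.1,-0.21,-4.53,0,0,0,1],
    [-2.1,-0.21,-4.53,0,0,0,1],
    [-2.1,-0.21,-4.53,0,0,0,1],
    [0,0,0,0,0,0,1],
  ],
)

```text
time_s: 24.9
position: [0.6126, -0.2764, 0.0898]
orientation: [0.495, 0.842, -0.128, -0.173]
ft_force: [3.0, -3.9, 6.8]
grip_width: 0.149
grasp_force: 61.6
```

```bash
python3 where.py
```

```text
t 25.0 uvw mm [ 62.8 139.   45.5] F uvw [1.3 4.1 6.3] T [ 0.79  0.41 -0.1 ] grip 0.147 roterr [28.03  2.95 60.29] 0.005
```

Emit:
carry_out(
  motion=[
    [-1.47,-0.15,-3.17,0,0,0,1],
    [-1.47,-0.15,-3.17,0,0,0,1],
    [-1.47,-0.15,-3.17,0,0,0,1],
    [-1.47,-0.15,-3.17,0,0,0,1],
    [-0.84,-0.08,-1.8,0,0,0,1],
    [0,0,0,0,0,0,1],
    [0,0,0,0,0,0,1],
    [0,0,0,0,0,0,1],
    [0,0,0,0,0,0,1],
    [0,0,0,0,0,0,1],
  ],
)

```text
time_s: 26.0
position: [0.6125, -0.2765, 0.0899]
orientation: [0.605, 0.767, -0.151, -0.154]
ft_force: [2.7, -3.5, 6.7]
grip_width: 0.15
grasp_force: 66.3
```

```bash
python3 where.py
```

```text
t 26.1 uvw mm [ 62.9 139.   45.6] F uvw [0.8 5.1 6.2] T [0.99 0.22 1.22] grip 0.149 roterr [34.68  3.64 74.51] 0.002
```

Emit:
carry_out(
  motion=[
    [0,0,0,0,0,0,0.55],
    [0,0,0,0,0,0,0.55],
    [0,0,0,0,0,0,0.55],
    [0,0,0,0,0,0,0.55],
    [0,0,0,0.0042,0.0004,0.009,0.55],
    [0,0,0,0.0084,0.0008,0.018,0.55],
    [0,0,0,0.0126,0.0012,0.0272,0.55],
    [0,0,0,0.0126,0.0012,0.0272,0.55],
    [0,0,0,0.0126,0.0012,0.0272,0.55],
    [0,0,0,0,0,0.02,0.55],
  ],
)

```text
time_s: 27.1
position: [0.6644, -0.2699, 0.2198]
orientation: [0.606, 0.766, -0.15, -0.154]
ft_force: [-0.7, 0.3, 0.5]
grip_width: 0.452
grasp_force: 0.0
```

```bash
python3 where.py; python3 - <<'E'
from h import *
for i in range(3): a=cams.read_camera('wrist')
a=cams.read_camera('wrist'); t=cams.read_camera('top')[150:240,340:500]; t=cv2.resize(t,(640,360),interpolation=cv2.INTER_CUBIC)
cv2.imwrite('pics/w9.png',cv2.resize(np.vstack([a[:400],t]),(480,570),interpolation=cv2.INTER_AREA))
E
```

```text
t 27.2 uvw mm [ 71.6 139.  186.7] F uvw [-0.3  0.7  0.4] T [0.06 0.45 0.05] grip 0.448 roterr [34.62  3.87 74.89] 0.065
```

View pics/w9.png

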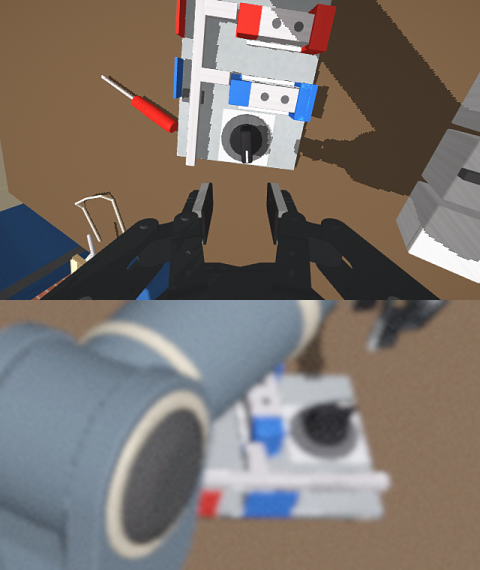

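Wrist view: the knob bar at (246,145) is turned across. The blue block lies under its lip at (305,103). The comb tooth at (215,77) is behind its blue end, and the gripper is clear.

```bash
python3 -c "
from cell import workorder; print(workorder.finish_job())"
```

```text
the job is handed in; nothing more can be done
None
```

The blue block is home against its end stop in the blue channel, with its coloured end uphill, and the lock knob is turned to its end stop so the comb is closed behind the blocks; I handed the job in at about 27 s and got no verdict back.

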